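# Lid the steriliser canister and take off its outer lid

## Task

Get the steel canister ready for the steriliser: pull the scaler out of it and stand it foot down in the empty upright cup. Then carry the nested lids by the inner lid's knob, never apart, lower them fully home on the canister before letting go, and lift off the outer lid alone by its rim, leaving the inner lid seated and undisturbed. Finish while still holding the outer lid level in the gripper, about 10 cm above where it sat; leave the bottle, clear cup and jaw model where they stand.

Things in the scene. Friction and masses are not known exactly. Their poses are not given: they have to be found in the camera images.
- canister: Upright steel canister, fixed on an 80 mm square white foot. Outer diameter 50, inner 41, rim 75 above the bench. Inside, up to 50 mm height, a grey insert with one central socket of diameter 13 in which the scaler stands. Origin: on the axis at bench level; z up.
- cup: Empty upright white cup, fixed on a 70 mm square foot. Outer diameter 40, inner 32, rim 70 and inner floor 5 above the bench. Origin: on the axis at bench level; z up.
- stand: Low white lid stand, fixed on a 90 mm square foot: an open ring of outer diameter 50 and inner 41, rim 30 above the bench, on which the nested lids rest at the start. Stand, canister and cup stand side by side in any order, at least 160 apart in y. Origin: on the axis at bench level; z up.
- inner_lid: Loose steel inner lid, 120 g, under the outer lid. Plug of diameter 37 (tapered) at 0 to 7 mm height; flange of diameter 50 at 7 to 11, which rests on the rim, with vent holes; hub of diameter 27 at 11 to 14; upright knob at 14 to 38. Lifted by the knob it carries the outer lid. Origin: centre of the plug's underside; z up; 23 above the bench on the stand, 68 when seated on the canister.
- outer_lid: Loose steel outer lid, 100 g: cap of outer diameter 64, height 15; 3 mm top plate with a hole of diameter 32; skirt of inner diameter 59. Nested, it lies loosely on the inner lid's flange, top flush with the hub, skirt 8 below the rim, clear of the wall; gripped across the skirt it lifts straight off. Origin: centre of the skirt's lower edge; z up; 67 above the bench on the canister.
- scaler: Loose dental scaler, 40 g, standing in the canister's socket within 5 degrees of upright, its lower end 5 above the bench: straight round steel handle of diameter 10, 0 to 115 mm, then a thin bent tip up to 135 mm. Origin: centre of the handle's flat lower end; z along the handle to the tip.
- scaler_foot (a point): centre of the flat lower end of the scaler's handle (the scaler's origin)
- knob (a point): middle of the inner lid's upright round knob, diameter 16, 24 tall, all of which stands out above the nested outer lid; 26 above the inner lid's origin
- rinse_bottle: Bystander: closed white bottle, diameter 60, 140 tall; origin centre of underside
- rinse_cup: Bystander: empty clear cup, diameter 66, 75 tall; origin centre of underside
- jaw_model: Bystander: plaster model of a lower jaw, 62 x 72 x 31 mm; origin centre of underside

How it is judged:
By the outcome, as a careful person would: the job done as asked, in the order asked, and still so for the second after the job is handed in, while the arm keeps its last pose, push and grip.
It also fails if it takes over 70 s, if anything falls off the work surface, if the arm or the gripper's body presses on something with over 40 N, if the wrist force passes 120 N, or if a joint passes its speed limit or range.

## Robot

A 6-joint arm with a two-finger parallel gripper is mounted at the origin on the work surface. World frame = base frame: x ahead of the robot, y to its left, z up, the work surface at z = 0. Lengths are in m, angles in rad, forces in N, time in s.
With the tool pointing down it reaches from about 0.3 to 0.875 m from the base axis. Payload 6.4 kg.
Tool frame: the origin (TCP) lies on the centre line of the jaws, within the pads' length; the fingertips stand 25 mm ahead of it and the grasp point (between the pads) lies 6 mm ahead of it (ctrl.tips_ahead is the z of the fingertips in the tool frame, in m); z points along the fingers, x is the direction in which the jaws open and shut, and the axes are right-handed (so a half turn about z gives the same grasp; the last joint's range is limited). The gripper opens to 85 mm and grips with 20 to 120 N. Pads are 22 mm wide; open, the fingers measure 114 mm over their backs; the gripper's body (76 mm by 85 mm) begins 54 mm behind the grasp point. The pads swing forward as they close: fully open they stand 13 mm farther back than shut.
Start: joints at [1.121, 0.181, 1.607, -0, 1.354, -0.206], TCP at [0.139, 0.558, 0.256] pointing down, gripper open.
Joint ranges: [-2.99, 2.99], [-0.89, 2.07], [0.3, 2.58], [-1.14, 4.28], [0, 2.63], [-3.12, 3.12]. Speed limits (rad/s): [2.57, 2.57, 3.01, 3.14, 3.14, 3.14].

## Interface

Orientations are given as a unit quaternion [w, x, y, z].
In Python, from bench import ctrl gives the robot as it stands.
- The arm moves only by the shell command python3 -m pendant 'ROWS'. ROWS is JSON, a list that holds one entry, the list of rows, each a list of 7 numbers: the shift along the tool's x, y, z in m, then the turn, a rotation vector about the tool's x, y, z in rad, then the closure, from -1 (fully open) to 1 (shut). A call has 1 to 10 rows; each row shifts and turns the commanded pose from where the row before left it, along the tool's axes as they then stand; what a row does not reach is not made up. A row lasts 1/10 s, in which the tool goes at most 50 mm and 8.59 degrees, less where a joint would pass 70% of its speed; a pose out of reach is approached as far as the arm can. A call with a gripper value outside its range is refused whole. The fingers move at their own pace and stop on an object; the grip force is fixed at half the most. Time passes only in rows, so rows that do not move let the fingers close. It gives the time, the measured TCP pose, the force and the opening at its end, in the units of the state.
- ctrl.get_obs(): the state, without advancing time (a new reading comes with each control period).
- ctrl.camera(name): name is "side" or "top" or "wrist"; returns (picture, depth): 384x512x3 uint8, red, green, blue; 384x512 float32, m along the optical axis (not along the pixel's ray), 0 where there is no reading.
- ctrl.calibration(name): a dict with "fov_y" (degrees; the focal length in pixels is half the picture's height over the tangent of half this angle, whatever the lens; pixels are square), "cx", "cy" (the principal point, pixels), "camera_from_world" (4x4, takes a point from world to camera coordinates). Camera axes: x right, y down, z forward; pixel columns grow to the right and rows downward; lengths in m; the calibration is good to about 2 mm. The wrist camera is an equidistant fisheye: a pixel r from the principal point sees the ray r / f radians off the axis. A picture is of the moment at which its call begins: read the wrist's pose just before it. calibration takes no time and is no camera call; for the wrist camera it gives the pose at the moment of the call.
- ctrl.hand_in(): hands the job in, once; it reports no verdict.
The state is a dict: "time_s": time; "q": joint angles; "dq": joint speeds; "joint_efforts": joint torques, N m; "eef_pos": TCP position; "eef_rot": TCP orientation; "wrist_force": force on the tool from outside, world axes, zero at the start; "torque": the same for the moment, N m; "opening": opening from 0.0 (shut) to 1.0 (fully open).
Only numpy, scipy, OpenCV 4.12 (cv2) and the standard library are available. Lean on these libraries where they do the work, as an engineer would, in place of code of your own. Each camera call takes 0.05 s, during which the arm holds its last target.

## Working session

There is one attempt and no reset: what is moved stays moved. The work goes in short steps, Python scripts to look and compute and a shell command to move; the robot and the scene stay as the last step left them, time stands still between calls to the robot, and variables do not carry over. Pictures are saved under pics/ and viewed, and the job is handed in when it is done.

```bash
ls; mkdir -p pics
python3 - <<'E'
from bench import ctrl
import cv2,numpy as np
o=ctrl.get_obs(); print({k:np.round(v,4) for k,v in o.items()}, ctrl.tips_ahead)
for n in ["side","top","wrist"]:
    c=ctrl.calibration(n); print(n,c["fov_y"],c["cx"],c["cy"]); print(np.round(c["camera_from_world"],3))
    p,d=ctrl.camera(n); cv2.imwrite(f"pics/a_{n}.png",p[:,:,::-1]); np.savez(f"a_{n}.npz",p=p,d=d,T=c["camera_from_world"])
E
```

```text
pics
{'time_s': np.float64(0.0), 'q': array([ 1.1207,  0.1815,  1.608 ,  0.    ,  1.3538, -0.2063]), 'dq': array([-0.0007,  0.0003, -0.0001, -0.0008, -0.001 ,  0.0006]), 'joint_efforts': array([-1.70000e-03, -4.44875e+01, -3.51336e+01, -3.00000e-04,
        9.10000e-03, -0.00000e+00]), 'eef_pos': array([0.1386, 0.5575, 0.2554]), 'eef_rot': array([ 4.000e-04,  7.878e-01,  6.159e-01, -8.000e-04]), 'wrist_force': array([ 0.7549, -0.2386,  0.0539]), 'torque': array([ 0.0719, -0.0397, -0.0465]), 'opening': np.float64(1.0014)} 0.025
side 57.05688707335726 260.24458921998155 191.9277010994118
[[ 0.884 -0.467  0.016 -0.504]
 [-0.306 -0.604 -0.736  0.275]
 [ 0.353  0.646 -0.677  0.567]
 [ 0.     0.     0.     1.   ]]
top 44.43473278332003 259.9697136530139 198.0397815845575
[[ 0.118 -0.993 -0.005  0.034]
 [-0.973 -0.114 -0.203  0.627]
 [ 0.201  0.029 -0.979  1.082]
 [ 0.     0.     0.     1.   ]]
wrist 65.70646984690485 254.83900545131644 191.20972561053324
[[ 0.241  0.97  -0.001 -0.574]
 [ 0.932 -0.231  0.279 -0.036]
 [ 0.27  -0.068 -0.96   0.378]
 [ 0.     0.     0.     1.   ]]
```

View pics/a_side.png

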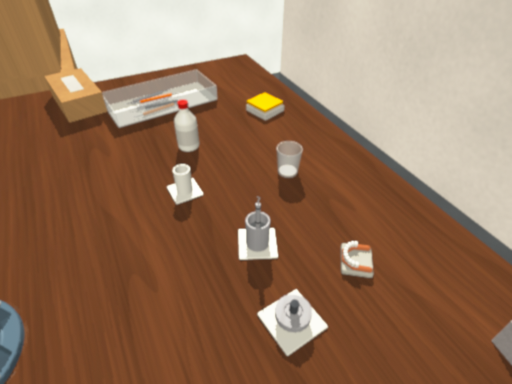

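View pics/a_top.png

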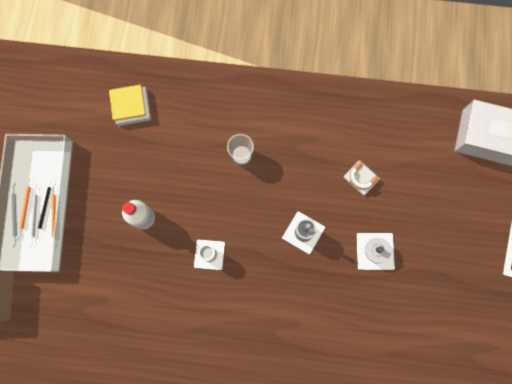

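View pics/a_wrist.png

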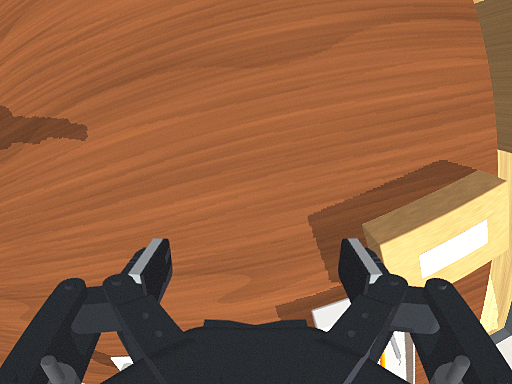

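The side view shows cup (183,180), canister with scaler (257,235) and lids on stand (293,315). The top view shows cup (208,254), canister (305,231) and lids (377,250). I'll zoom in and use depth.

```bash
cat > h.py <<'E'
import numpy as np,cv2
from bench import ctrl
def load(n): z=np.load(n); return z["p"],z["d"],z["T"]
def foc(n): return 192/np.tan(np.radians(ctrl.calibration(n)["fov_y"])/2)
def ray(n,T,u,v):
    c=ctrl.calibration(n); f=foc(n); x=(np.asarray(u,float)-c["cx"])/f; y=(np.asarray(v,float)-c["cy"])/f
    if n=="wrist":
        r=np.hypot(x,y); s=np.where(r>1e-9,np.sin(r)/np.maximum(r,1e-9),1); d=np.stack([x*s,y*s,np.cos(r)],-1)
    else: d=np.stack([x,y,np.ones_like(x)],-1)
    R=T[:3,:3]; return -R.T@T[:3,3], d@R
def onz(n,T,u,v,z):
    o,d=ray(n,T,u,v); return o+d*((z-o[2])/d[...,2])[...,None]
def cloud(n,p,d,T):
    v,u=np.mgrid[:384,:512]; o,r=ray(n,T,u,v); R=T[:3,:3]
    zc=r@R.T[:,2]
    P=o+r*(d/zc)[...,None]; P[d<=0]=np.nan; return P
def proj(n,T,P):
    c=ctrl.calibration(n); f=foc(n); q=np.asarray(P)@T[:3,:3].T+T[:3,3]
    if n=="wrist":
        rr=np.hypot(q[...,0],q[...,1]); th=np.arctan2(rr,q[...,2]); k=th/np.maximum(rr,1e-9)
        return np.stack([c["cx"]+f*q[...,0]*k,c["cy"]+f*q[...,1]*k],-1)
    return np.stack([c["cx"]+f*q[...,0]/q[...,2],c["cy"]+f*q[...,1]/q[...,2]],-1)
E
python3 - <<'E'
from h import *
for n,pts in [("top",dict(cup=(208,254),can=(305,231),lid=(377,250))),("side",dict(cup=(183,180),can=(257,235),lid=(293,315)))]:
    p,d,T=load(f"a_{n}.npz"); P=cloud(n,p,d,T)
    for k,(u,v) in pts.items():
        s=p[v-45:v+45,u-45:u+45]; cv2.imwrite(f"pics/c_{n}_{k}.png",cv2.resize(s[:,:,::-1],None,fx=6,fy=6,interpolation=cv2.INTER_NEAREST))
        # foot: white-ish mask low height
        Q=P[v-45:v+45,u-45:u+45]; 
        m=(np.nan_to_num(Q[...,2])>0.012); 
        from collections import Counter
        for z0 in [.015,.03,.05,.06,.07,.08,.1]:
            mm=(Q[...,2]>z0-.005)&(Q[...,2]<z0+.005)
            if mm.sum(): 
                q=Q[mm]; print(n,k,z0,mm.sum(),np.round((q.min(0)+q.max(0))/2,4),np.round(q.max(0)-q.min(0),4))
E
cd pics; python3 -c "
import cv2,numpy as np
print(1)
A=[[cv2.imread(f'c_{n}_{k}.png')[:, :] for k in ('cup','can','lid')] for n in ('top','side')]
A=np.vstack([np.hstack([cv2.resize(i,(266,266)) for i in r]) for r in A]);cv2.imwrite('c_all.png',A)"
```

```text
top cup 0.015 21 [0.4762 0.2203 0.0148] [0.0504 0.0399 0.0095]
top cup 0.03 16 [0.4694 0.2188 0.0299] [0.0337 0.0349 0.0079]
top cup 0.05 22 [0.4704 0.2186 0.0501] [0.0348 0.035  0.0092]
top cup 0.06 22 [0.4705 0.2187 0.06  ] [0.0358 0.0361 0.0093]
top cup 0.07 77 [0.4722 0.2206 0.0698] [0.0369 0.0376 0.009 ]
top can 0.015 11 [0.5512 0.0023 0.0149] [0.0405 0.0454 0.0094]
top can 0.03 12 [ 0.5446 -0.0052  0.0297] [0.0274 0.0415 0.0058]
top can 0.05 162 [ 0.5533 -0.0079  0.0501] [0.0454 0.0426 0.0088]
top can 0.06 28 [ 0.5539 -0.0071  0.06  ] [0.0442 0.0446 0.0096]
top can 0.07 108 [ 0.5555 -0.0085  0.0704] [0.0489 0.0484 0.0093]
top can 0.08 26 [ 0.554  -0.0083  0.0789] [0.0439 0.044  0.0076]
top can 0.1 3 [ 0.5518 -0.0083  0.1024] [0.0017 0.0052 0.0044]
top lid 0.015 8 [ 0.5286 -0.1918  0.0147] [0.0926 0.0782 0.009 ]
top lid 0.03 239 [ 0.5292 -0.1922  0.0301] [0.0624 0.0625 0.0098]
top lid 0.05 6 [ 0.5295 -0.1871  0.0496] [0.0118 0.003  0.007 ]
top lid 0.06 36 [ 0.5298 -0.1927  0.0599] [0.0142 0.0141 0.0081]
side cup 0.015 108 [0.5134 0.3014 0.0151] [0.1165 0.2055 0.0097]
side cup 0.
[... 207 characters left out ...]
0.2195 0.0689] [0.0378 0.0402 0.0075]
side can 0.015 69 [ 0.556  -0.0194  0.015 ] [0.0465 0.0346 0.0099]
side can 0.03 72 [ 0.5545 -0.0199  0.0301] [0.0429 0.0315 0.0098]
side can 0.05 143 [ 0.556 -0.012  0.05 ] [0.0453 0.0477 0.01  ]
side can 0.06 142 [ 0.5554 -0.0122  0.0601] [0.0459 0.0471 0.0097]
side can 0.07 178 [ 0.5577 -0.0112  0.07  ] [0.0485 0.0486 0.01  ]
side can 0.08 85 [ 0.5566 -0.0114  0.0797] [0.048  0.0493 0.0094]
side can 0.1 20 [ 0.557  -0.013   0.1005] [0.0073 0.0056 0.0086]
side lid 0.03 144 [ 0.5315 -0.2018  0.03  ] [0.0634 0.0484 0.0099]
side lid 0.05 27 [ 0.5294 -0.1973  0.0499] [0.0124 0.0092 0.0083]
side lid 0.06 79 [ 0.531  -0.1937  0.0596] [0.0148 0.0157 0.0089]
1
```

View pics/c_all.png

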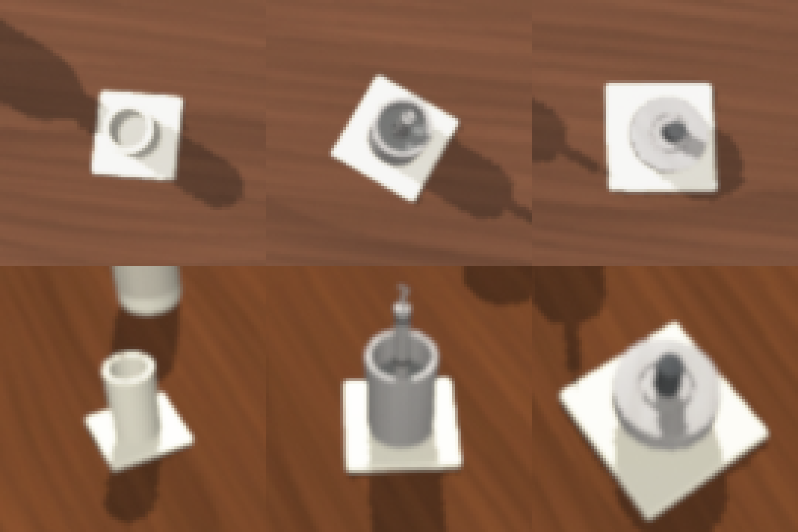

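View pics/c_side_can.png

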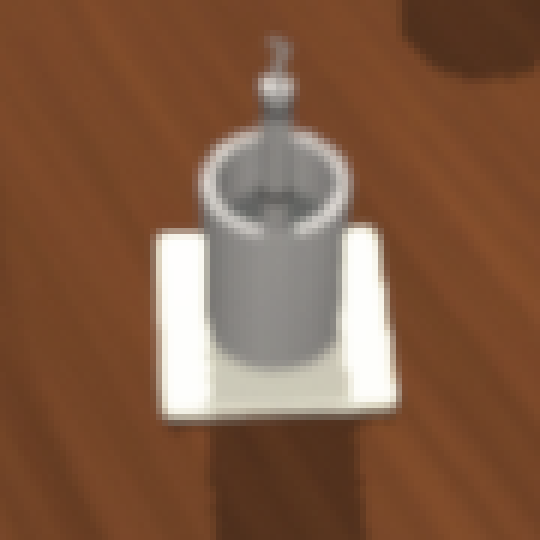

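View pics/c_top_can.png

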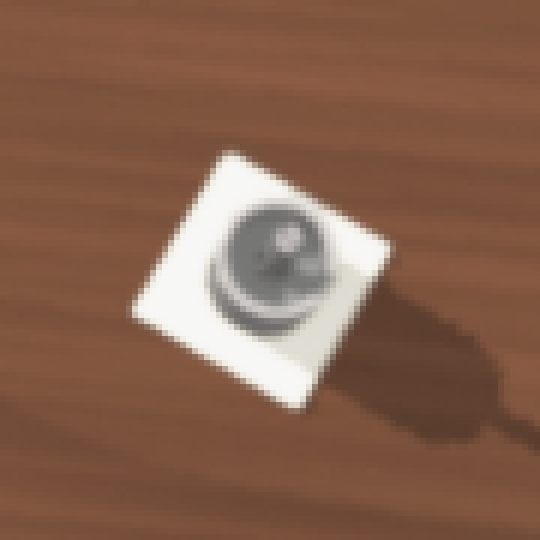

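Run:
```python
from h import *
from scipy.spatial.transform import Rotation as R
o=ctrl.get_obs(); T=ctrl.calibration("wrist")["camera_from_world"]
q=o["eef_rot"]; Rt=R.from_quat([q[1],q[2],q[3],q[0]]).as_matrix(); print(np.round(Rt,3))
cam=-T[:3,:3].T@T[:3,3]; print("cam in tool",Rt.T@(cam-o["eef_pos"]), "cam axes in tool",np.round(Rt.T@T[:3,:3].T,3))
for n in("top","side"):
    p,d,T=load(f"a_{n}.npz"); P=cloud(n,p,d,T)
    m=(P[...,2]>.085)&(P[...,2]<.16)&(np.hypot(P[...,0]-.556,P[...,1]+.01)<.03)
    for v,u in zip(*np.where(m)): print(n,u,v,np.round(P[v,u],4),p[v,u])
```

```text
[[ 0.241  0.97  -0.001]
 [ 0.97  -0.241 -0.001]
 [-0.001 -0.    -1.   ]]
cam in tool [ 0.00018382 -0.0710267  -0.11634656] cam axes in tool [[ 1.     0.     0.   ]
 [-0.     0.96   0.279]
 [-0.    -0.279  0.96 ]]
top 307 224 [ 0.5601 -0.0082  0.1195] [166 163 160]
top 308 224 [ 0.5575 -0.0091  0.1371] [192 188 185]
top 306 225 [ 0.5578 -0.0063  0.1177] [181 178 175]
top 307 225 [ 0.5578 -0.0085  0.1192] [181 178 175]
top 308 225 [ 0.5554 -0.0094  0.1361] [191 187 184]
top 309 225 [ 0.5587 -0.0132  0.1171] [193 190 186]
top 305 226 [ 0.5551 -0.0042  0.1182] [138 136 133]
top 306 226 [ 0.5548 -0.0062  0.1219] [181 178 175]
top 307 226 [ 0.5545 -0.0082  0.1255] [193 189 186]
top 308 226 [ 0.5562 -0.0112  0.1164] [183 180 177]
top 309 226 [ 0.5561 -0.0133  0.1189] [172 169 167]
top 305 227 [ 0.5535 -0.0048  0.114 ] [127 125 122]
top 306 227 [ 0.553  -0.0067  0.1186] [153 150 147]
top 307 227 [ 0.5527 -0.0087  0.1224] [179 176 173]
top 308 227 [ 0.5538 -0.0114  0.1171] [177 174 171]
top 309 227 [ 0.5547 -0.014   0.1132] [150 148 145]
top 304 228 [ 0.5542 -0.0043  0.0922] [121 119 117]
top
[... 4311 characters left out ...]
30 127 124]
side 257 215 [ 0.5545 -0.0132  0.0923] [135 132 128]
side 258 215 [ 0.557  -0.0127  0.0907] [136 134 131]
side 259 215 [ 0.5582 -0.0146  0.0919] [132 130 126]
side 260 215 [ 0.5606 -0.0144  0.0906] [131 129 126]
side 256 216 [ 0.5533 -0.0113  0.0882] [130 127 124]
side 257 216 [ 0.5535 -0.0152  0.0918] [135 133 129]
side 258 216 [ 0.5554 -0.0157  0.0914] [136 134 130]
side 259 216 [ 0.5579 -0.0152  0.0898] [131 129 126]
side 260 216 [ 0.5605 -0.0146  0.0879] [130 128 125]
side 257 217 [ 0.5538 -0.0146  0.0883] [135 133 129]
side 258 217 [ 0.5558 -0.015   0.0877] [135 133 130]
side 259 217 [ 0.5578 -0.0155  0.0873] [131 129 126]
side 258 218 [ 0.5553 -0.0161  0.0862] [136 133 130]
```

Scaler is nearly upright at about (0.557,-0.010), canister axis (0.556,-0.010). I'll square up the tool (x to world y, y to world x) and go above it.

```bash
python3 -m pendant '[[[0,0,0,0,0,-0.122,-1],[0,0,0,0,0,-0.122,-1],[-0.036,0.0265,0,0,0,0,-1],[-0.036,0.0265,0,0,0,0,-1],[-0.036,0.0265,0,0,0,0,-1],[-0.036,0.0265,0,0,0,0,-1],[-0.036,0.0265,0,0,0,0,-1],[-0.036,0.0265,0,0,0,0,-1],[-0.036,0.0265,0,0,0,0,-1],[-0.036,0.0265,0,0,0,0,-1]]]'
```

```text
time_s: 1.15
eef_pos: [0.3514, 0.2685, 0.2562]
eef_rot: [0.0, 0.707, 0.707, 0.0]
wrist_force: [1.1, 0.0, -0.1]
opening: 0.998
```

```bash
python3 -m pendant '[[[-0.0348,0.0256,0.002,0,0,0,-1],[-0.0348,0.0256,0.002,0,0,0,-1],[-0.0348,0.0256,0.002,0,0,0,-1],[-0.0348,0.0256,0.002,0,0,0,-1],[-0.0348,0.0256,0.002,0,0,0,-1],[-0.0348,0.0256,0.002,0,0,0,-1],[-0.0348,0.0256,0.002,0,0,0,-1],[-0.0348,0.0256,0.002,0,0,0,-1],[0,0,0,0,0,0,-1]]]'
python3 - <<'E'
from h import *
print(np.round(ctrl.get_obs()["eef_pos"],4)); T=ctrl.calibration("wrist")["camera_from_world"]
p,d=ctrl.camera("wrist"); np.savez("b_wrist.npz",p=p,d=d,T=T); q=p[:,:,::-1].copy()
for X,c in [((.5555,-.0085,.075),(0,0,255)),((.557,-.011,.075),(255,0,0)),((.5563,-.010,.12),(0,255,0))]:
    u=proj("wrist",T,np.array(X)); print(u); cv2.circle(q,tuple(int(i) for i in u),2,c,-1)
cv2.imwrite("pics/b_wrist.png",q)
E
```

```text
time_s: 2.05
eef_pos: [0.5577, -0.0126, 0.2396]
eef_rot: [0.001, 0.709, 0.706, -0.0]
wrist_force: [-0.5, 0.4, -0.7]
opening: 0.999
[ 0.5577 -0.0126  0.2396]
[258.91338149 178.39741343]
[256.34695045 179.90263044]
[257.7740054  192.28221242]
```

View pics/b_wrist.png

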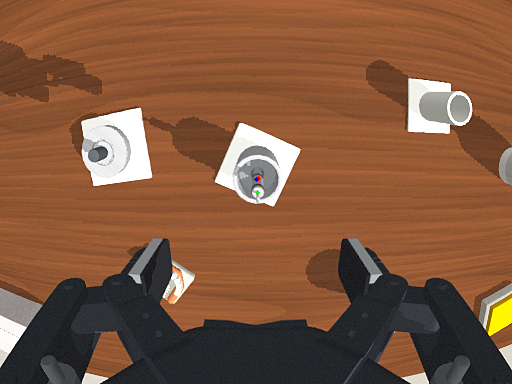

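Wrist view: the canister rim is around (256,179) and the scaler's top is around (257,193). That matches the projections. I'll refine with wrist depth.

```bash
cat >> h.py <<'E'
def circ(P,c,z0,z1,r):
    m=(P[...,2]>z0)&(P[...,2]<z1)&(np.hypot(P[...,0]-c[0],P[...,1]-c[1])<r)
    q=P[m]
    if len(q)<3: return len(q),
    return len(q),np.round((q.min(0)+q.max(0))/2,4),np.round(q.max(0)-q.min(0),4)
E
python3 - <<'E'
from h import *
p,d,T=load("b_wrist.npz"); P=cloud("wrist",p,d,T)
print("rim",circ(P,(.556,-.01),.071,.078,.032))
for z in (.085,.095,.105,.115): print(z,circ(P,(.556,-.01),z-.004,z+.004,.012))
print("htop",circ(P,(.556,-.01),.118,.122,.012)); print("tip",circ(P,(.556,-.01),.128,.15,.02))
print("cup",circ(P,(.473,.22),.066,.074,.032))
print("lidtop",circ(P,(.53,-.193),.033,.040,.04),"knob",circ(P,(.53,-.193),.057,.066,.02))
s=p[150:215,215:300]; cv2.imwrite("pics/b2.png",cv2.resize(s[:,:,::-1],None,fx=8,fy=8,interpolation=cv2.INTER_NEAREST))
E
```

```text
rim (662, array([ 0.5566, -0.0104,  0.0742]), array([0.0493, 0.0494, 0.0063]))
0.085 (22, array([ 0.5542, -0.0104,  0.0851]), array([0.0044, 0.0094, 0.0073]))
0.095 (23, array([ 0.5539, -0.0104,  0.0951]), array([0.004 , 0.0091, 0.0077]))
0.105 (19, array([ 0.5535, -0.0105,  0.1051]), array([0.0032, 0.0089, 0.0076]))
0.115 (95, array([ 0.5563, -0.0106,  0.115 ]), array([0.0097, 0.0103, 0.008 ]))
htop (77, array([ 0.5564, -0.0106,  0.1197]), array([0.0091, 0.0084, 0.0033]))
tip (30, array([ 0.5577, -0.0103,  0.134 ]), array([0.0066, 0.0024, 0.0118]))
cup (306, array([0.4735, 0.2181, 0.0684]), array([0.039 , 0.0401, 0.0048]))
lidtop (1561, array([ 0.5303, -0.1937,  0.0365]), array([0.063 , 0.0633, 0.007 ])) knob (129, array([ 0.5307, -0.193 ,  0.0594]), array([0.0147, 0.0148, 0.004 ]))
```

View pics/b2.png

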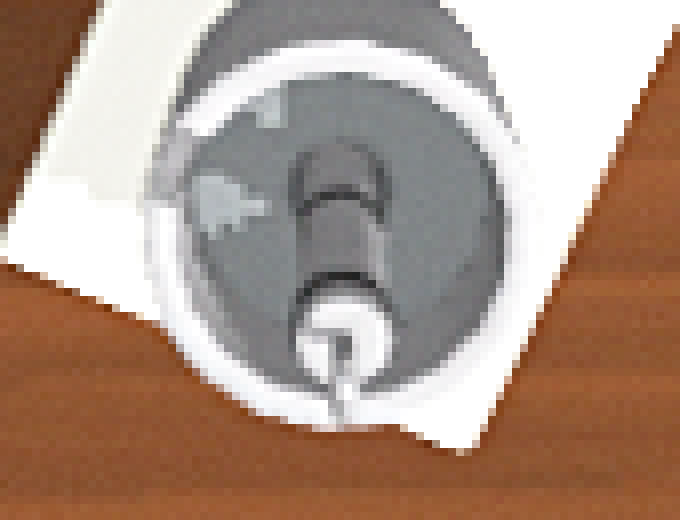

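Handle axis is (0.5564,-0.0106) and canister axis (0.5566,-0.0104), vertical within about 1°. Descending with the tips kept above the rim.

```bash
python3 -m pendant '[[[0.001,-0.0007,0.025,0,0,0,-1],[0.001,-0.0006,0.025,0,0,0,-1],[0,0,0.025,0,0,0,-1],[0,0,0.025,0,0,0,-1],[0,0,0.015,0,0,0,-1],[0,0,0.008,0,0,0,-1],[0,0,0,0,0,0,-1]]]'
python3 - <<'E'
from h import *
o=ctrl.get_obs();print(np.round(o["eef_pos"],4),np.round(o["eef_rot"],4))
T=ctrl.calibration("wrist")["camera_from_world"]
p,d=ctrl.camera("wrist"); np.savez("c_wrist.npz",p=p,d=d,T=T); cv2.imwrite("pics/c_wrist.png",p[:,:,::-1])
P=cloud("wrist",p,d,T); print("rim",circ(P,(.556,-.01),.071,.078,.032)); print("htop",circ(P,(.556,-.01),.118,.122,.012))
E
```

```text
time_s: 2.8
eef_pos: [0.5537, -0.0057, 0.1166]
eef_rot: [-0.001, 0.707, 0.707, -0.0]
wrist_force: [-1.4, 0.1, 0.1]
opening: 1.0
[ 0.5537 -0.0057  0.1166] [-8.000e-04  7.068e-01  7.074e-01 -4.000e-04]
rim (1681, array([ 0.556 , -0.0102,  0.0744]), array([0.0484, 0.0492, 0.0068]))
htop (221, array([ 0.5562, -0.0103,  0.12  ]), array([0.0095, 0.009 , 0.0039]))
```

View pics/c_wrist.png

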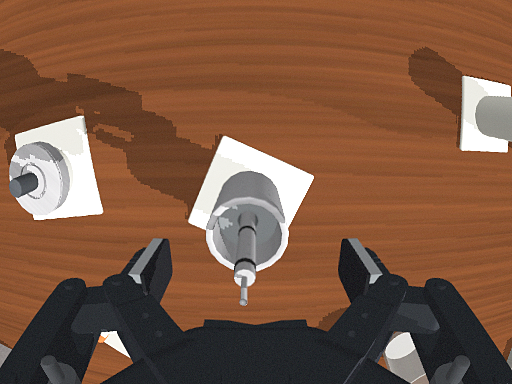

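```bash
python3 -m pendant '[[[-0.0045,0.0025,0,0,0,0,-1],[0,0,0.006,0,0,0,-1],[0,0,0.0045,0,0,0,-1],[0,0,0,0,0,0,-1],[0,0,0,0,0,0,-1]]]'
python3 - <<'E'
from h import *
o=ctrl.get_obs();print(np.round(o["eef_pos"],4),np.round(o["eef_rot"],4))
T=ctrl.calibration("wrist")["camera_from_world"]
p,d=ctrl.camera("wrist"); 
P=cloud("wrist",p,d,T); print("rim",circ(P,(.556,-.01),.071,.078,.032)); print("htop",circ(P,(.556,-.01),.118,.122,.012))
E
```

```text
time_s: 3.35
eef_pos: [0.5567, -0.0108, 0.1066]
eef_rot: [-0.0, 0.707, 0.707, -0.0]
wrist_force: [0.5, 0.0, -0.4]
opening: 0.998
[ 0.5567 -0.0108  0.1066] [-2.000e-04  7.071e-01  7.071e-01 -1.000e-04]
rim (1906, array([ 0.5556, -0.01  ,  0.0745]), array([0.0474, 0.0494, 0.007 ]))
htop (276, array([ 0.5561, -0.0103,  0.12  ]), array([0.01  , 0.0096, 0.0039]))
```

Centred within a millimetre. Closing.

```bash
python3 -m pendant '[[[0,0,0,0,0,0,0.2],[0,0,0,0,0,0,0.6],[0,0,0,0,0,0,1],[0,0,0,0,0,0,1],[0,0,0,0,0,0,1],[0,0,0,0,0,0,1],[0,0,0,0,0,0,1],[0,0,0,0,0,0,1]]]'
python3 - <<'E'
from h import *
T=ctrl.calibration("wrist")["camera_from_world"]
p,d=ctrl.camera("wrist"); cv2.imwrite("pics/d_wrist.png",p[:,:,::-1])
E
```

```text
time_s: 4.2
eef_pos: [0.557, -0.0108, 0.1069]
eef_rot: [0.0, 0.707, 0.707, 0.0]
wrist_force: [-0.2, 0.3, 0.6]
opening: 0.099
```

View pics/d_wrist.png

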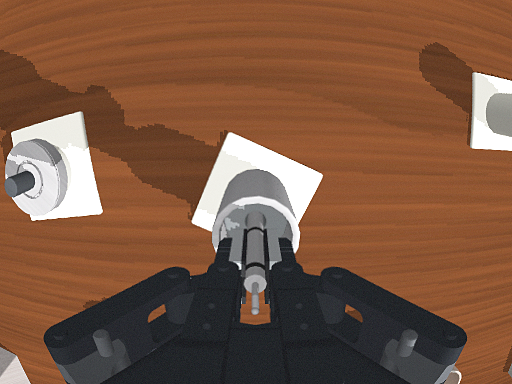

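Held at 0.099 opening, about 10 mm. Lifting 100 mm.

```bash
python3 -m pendant '[[[0,0,-0.008,0,0,0,1],[0,0,-0.016,0,0,0,1],[0,0,-0.02,0,0,0,1],[0,0,-0.02,0,0,0,1],[0,0,-0.018,0,0,0,1],[0,0,-0.014,0,0,0,1],[0,0,-0.008,0,0,0,1],[0,0,0,0,0,0,1]]]'
python3 - <<'E'
from h import *
for n in("side","wrist"):
    T=ctrl.calibration(n)["camera_from_world"]
    p,d=ctrl.camera(n); np.savez(f"e_{n}.npz",p=p,d=d,T=T); cv2.imwrite(f"pics/e_{n}.png",p[:,:,::-1])
s=cv2.imread("pics/e_side.png")[130:260,190:330]; cv2.imwrite("pics/e_side2.png",cv2.resize(s,None,fx=4,fy=4,interpolation=cv2.INTER_NEAREST))
E
```

```text
time_s: 5.05
eef_pos: [0.5575, -0.0109, 0.212]
eef_rot: [0.001, 0.707, 0.707, 0.001]
wrist_force: [1.2, 0.0, -1.7]
opening: 0.1
```

View pics/e_side2.png

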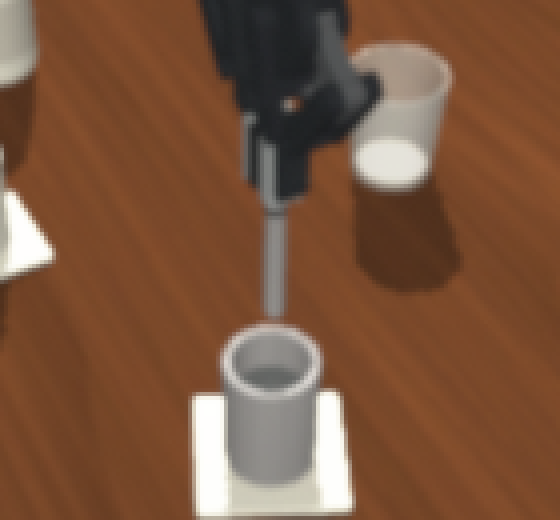

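View pics/e_wrist.png

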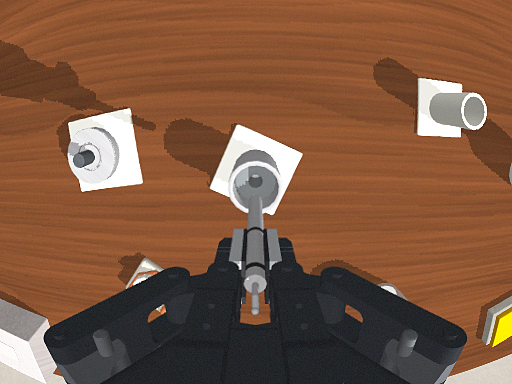

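The scaler is out and hangs vertically. Carrying it to the cup at about (0.473,0.219).

```bash
python3 -m pendant '[[[0.018,-0.0065,0,0,0,0,1],[0.033,-0.012,0,0,0,0,1],[0.033,-0.012,0,0,0,0,1],[0.033,-0.012,0,0,0,0,1],[0.033,-0.012,0,0,0,0,1],[0.033,-0.012,0,0,0,0,1],[0.033,-0.012,0,0,0,0,1],[0.014,-0.005,0,0,0,0,1],[0,0,0,0,0,0,1],[0,0,0,0,0,0,1]]]'
python3 - <<'E'
from h import *
for n in("side","wrist"):
    T=ctrl.calibration(n)["camera_from_world"]
    if n=="wrist": print(np.round(ctrl.get_obs()["eef_pos"],4))
    p,d=ctrl.camera(n); np.savez(f"f_{n}.npz",p=p,d=d,T=T); cv2.imwrite(f"pics/f_{n}.png",p[:,:,::-1])
    P=cloud(n,p,d,T); print(n,"cup",circ(P,(.473,.219),.066,.074,.03)); 
    for z in (.112,.12,.13,.15): print(z,circ(P,(.473,.219),z-.005,z+.005,.025))
s=cv2.imread("pics/f_side.png")[100:230,110:250]; cv2.imwrite("pics/f_side2.png",cv2.resize(s,None,fx=4,fy=4,interpolation=cv2.INTER_NEAREST))
E
```

```text
time_s: 6.15
eef_pos: [0.473, 0.2191, 0.2103]
eef_rot: [-0.0, 0.707, 0.708, -0.001]
wrist_force: [0.0, -1.7, 0.2]
opening: 0.097
side cup (92, array([0.4742, 0.2184, 0.0689]), array([0.0384, 0.0386, 0.0058]))
0.112 (14, array([0.4736, 0.2171, 0.1131]), array([0.008 , 0.0064, 0.0078]))
0.12 (15, array([0.4737, 0.217 , 0.1206]), array([0.0087, 0.0067, 0.0083]))
0.13 (18, array([0.4738, 0.2163, 0.13  ]), array([0.0091, 0.0065, 0.0098]))
0.15 (18, array([0.4739, 0.2161, 0.1499]), array([0.0091, 0.007 , 0.0093]))
[0.4734 0.2186 0.2105]
wrist cup (490, array([0.4727, 0.2194, 0.0685]), array([0.0382, 0.039 , 0.0049]))
0.112 (44, array([0.4708, 0.2187, 0.1124]), array([0.0052, 0.0099, 0.0085]))
0.12 (54, array([0.4708, 0.2186, 0.12  ]), array([0.0051, 0.0097, 0.0099]))
0.13 (63, array([0.4703, 0.2186, 0.1299]), array([0.0045, 0.0093, 0.0097]))
0.15 (83, array([0.4708, 0.2187, 0.1499]), array([0.0048, 0.0098, 0.0096]))
```

View pics/f_side2.png

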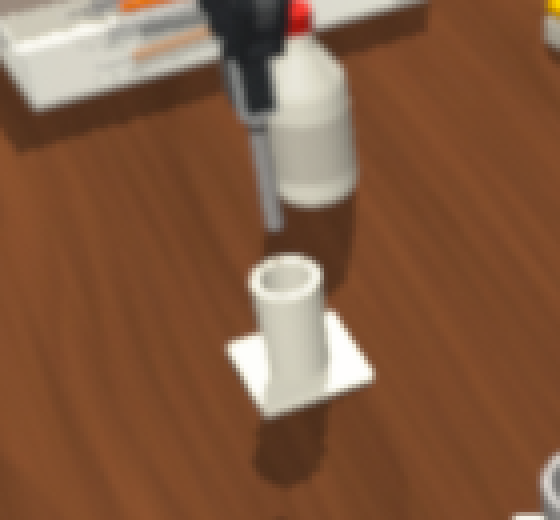

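View pics/f_wrist.png

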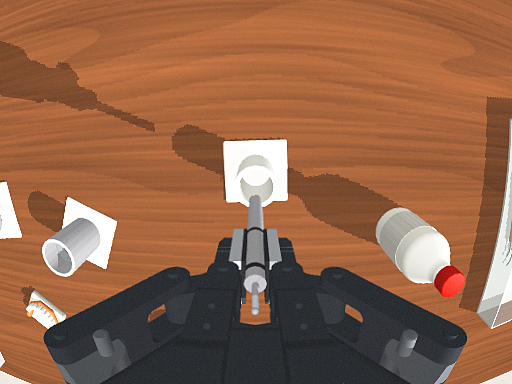

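Aligned within 1 mm. Lowering.

```bash
python3 -m pendant '[[[0,0,0.012,0,0,0,1],[0,0,0.018,0,0,0,1],[0,0,0.018,0,0,0,1],[0,0,0.018,0,0,0,1],[0,0,0.016,0,0,0,1],[0,0,0.012,0,0,0,1],[0,0,0.006,0,0,0,1],[0,0,0.002,0,0,0,1],[0,0,0,0,0,0,1]]]'
```

```text
time_s: 7.15
eef_pos: [0.4736, 0.2191, 0.1089]
eef_rot: [0.0, 0.707, 0.707, 0.0]
wrist_force: [-0.1, -0.0, -0.3]
opening: 0.097
```

```bash
python3 -m pendant '[[[0,0,0.001,0,0,0,1],[0,0,0.001,0,0,0,1],[0,0,0,0,0,0,1]]]'; python3 -m pendant '[[[0,0,0.0007,0,0,0,1],[0,0,0,0,0,0,1]]]'
```

```text
time_s: 7.45
eef_pos: [0.4736, 0.2193, 0.1071]
eef_rot: [0.0, 0.707, 0.707, 0.0]
wrist_force: [0.1, 0.3, -0.4]
opening: 0.095
time_s: 7.65
eef_pos: [0.4739, 0.2193, 0.1069]
eef_rot: [0.0, 0.707, 0.707, 0.0]
wrist_force: [-0.9, -0.2, 4.5]
opening: 0.099
```

Floor contact (4.5 N). Releasing, first opening gently.

```bash
python3 -m pendant '[[[0,0,0,0,0,0,0.7],[0,0,0,0,0,0,0.5],[0,0,0,0,0,0,0],[0,0,0,0,0,0,-1],[0,0,0,0,0,0,-1],[0,0,0,0,0,0,-1],[0,0,0,0,0,0,-1]]]'
python3 - <<'E'
from h import *
for n in("wrist","side"):
    p,d=ctrl.camera(n); cv2.imwrite(f"pics/g_{n}.png",p[:,:,::-1])
s=cv2.imread("pics/g_side.png")[100:230,110:250]; cv2.imwrite("pics/g_side2.png",cv2.resize(s,None,fx=4,fy=4,interpolation=cv2.INTER_NEAREST))
E
```

```text
time_s: 8.35
eef_pos: [0.4734, 0.2192, 0.1061]
eef_rot: [-0.0, 0.707, 0.707, -0.0]
wrist_force: [0.6, -0.3, 0.0]
opening: 0.997
```

View pics/g_side2.png

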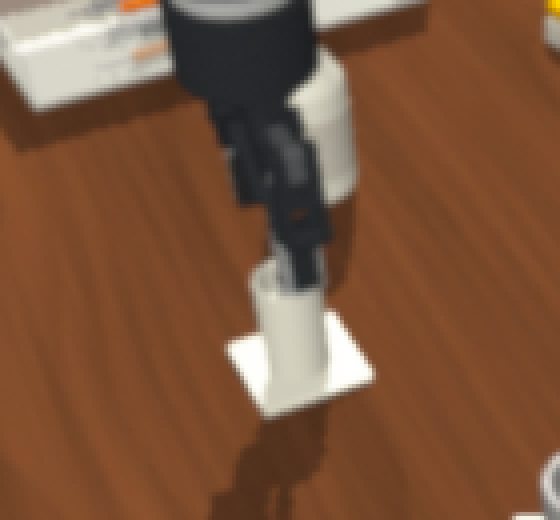

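View pics/g_wrist.png

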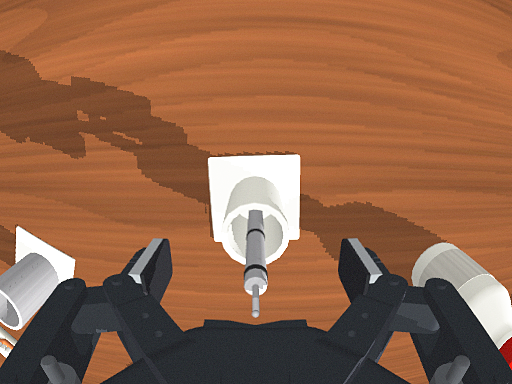

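The scaler stands in the cup. Retreating straight up past its tip, then on to the lids.

```bash
python3 -m pendant '[[[0,0,-0.01,0,0,0,-1],[0,0,-0.02,0,0,0,-1],[0,0,-0.03,0,0,0,-1],[0,0,-0.03,0,0,0,-1],[0,0,-0.02,0,0,0,-1],[0,0,-0.01,0,0,0,-1],[-0.015,0.002,0,0,0,0,-1],[-0.03,0.004,0,0,0,0,-1],[-0.04,0.0055,0,0,0,0,-1],[-0.04,0.0055,0,0,0,0,-1]]]'
python3 -m pendant '[[[-0.04,0.0055,0,0,0,0,-1],[-0.04,0.0055,0,0,0,0,-1],[-0.04,0.0055,0,0,0,0,-1],[-0.04,0.0055,0,0,0,0,-1],[-0.04,0.0055,0,0,0,0,-1],[-0.04,0.0055,0,0,0,0,-1],[-0.03,0.004,0,0,0,0,-1],[-0.015,0.002,0,0,0,0,-1],[0,0,0,0,0,0,-1],[0,0,0,0,0,0,-1]]]'
python3 - <<'E'
from h import *
o=ctrl.get_obs();print(np.round(o["eef_pos"],4))
for n in("wrist","side","top"):
    T=ctrl.calibration(n)["camera_from_world"]
    p,d=ctrl.camera(n); np.savez(f"i_{n}.npz",p=p,d=d,T=T); cv2.imwrite(f"pics/i_{n}.png",p[:,:,::-1])
    P=cloud(n,p,d,T); print(n,"lidtop",circ(P,(.53,-.193),.033,.040,.04),"knob",circ(P,(.53,-.193),.057,.066,.02))
    print("scal",circ(P,(.473,.219),.10,.122,.03),circ(P,(.473,.219),.117,.122,.03))
s=cv2.imread("pics/i_side.png")[100:230,110:250]; cv2.imwrite("pics/i_side2.png",cv2.resize(s,None,fx=4,fy=4,interpolation=cv2.INTER_NEAREST))
E
```

```text
time_s: 9.45
eef_pos: [0.4894, 0.0923, 0.2246]
eef_rot: [-0.001, 0.707, 0.708, -0.001]
wrist_force: [0.9, -0.4, -0.2]
opening: 1.002
time_s: 10.45
eef_pos: [0.5287, -0.19, 0.2252]
eef_rot: [-0.001, 0.707, 0.707, -0.0]
wrist_force: [-0.9, 0.4, -0.3]
opening: 1.002
[ 0.5287 -0.19    0.2252]
wrist lidtop (2341, array([ 0.5305, -0.1941,  0.0365]), array([0.0635, 0.0631, 0.007 ])) knob (194, array([ 0.5307, -0.1936,  0.0592]), array([0.0152, 0.0147, 0.0038]))
scal (0,) (0,)
side lidtop (903, array([ 0.5313, -0.1939,  0.0365]), array([0.0633, 0.064 , 0.0069])) knob (70, array([ 0.5308, -0.1943,  0.0607]), array([0.014 , 0.015 , 0.0055]))
scal (40, array([0.475 , 0.2183, 0.1106]), array([0.0093, 0.01  , 0.0211])) (12, array([0.475 , 0.2188, 0.1196]), array([0.0082, 0.009 , 0.0031]))
top lidtop (135, array([ 0.532 , -0.1809,  0.0363]), array([0.0568, 0.0412, 0.0066])) knob (8, array([ 0.5294, -0.1873,  0.0596]), array([0.0095, 0.0047, 0.0052]))
scal (15, array([0.4724, 0.2203, 0.1117]), array([0.0088, 0.0085, 0.0191])) (6, array([0.4721, 0.2211, 0.1191]), array([0.0075, 0.007 , 0.0042]))
```

View pics/i_side2.png

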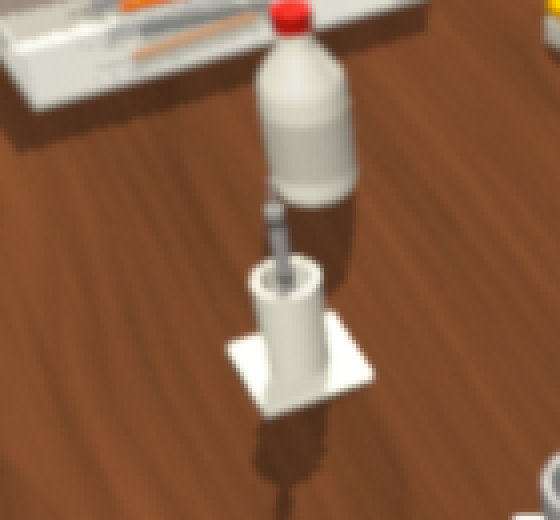

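View pics/i_wrist.png

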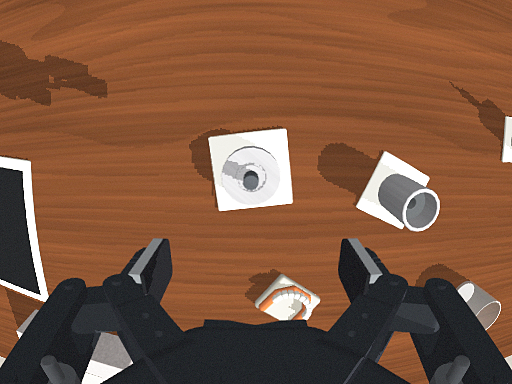

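The scaler stands upright in the cup. The knob is at (0.5307,-0.1937), and all views agree. Descending over it.

```bash
python3 -m pendant '[[[-0.002,0.001,0.015,0,0,0,-1],[-0.0017,0.001,0.025,0,0,0,-1],[0,0,0.03,0,0,0,-1],[0,0,0.03,0,0,0,-1],[0,0,0.025,0,0,0,-1],[0,0,0.015,0,0,0,-1],[0,0,0.008,0,0,0,-1],[0,0,0,0,0,0,-1],[0,0,0,0,0,0,-1]]]'
python3 - <<'E'
from h import *
o=ctrl.get_obs();print(np.round(o["eef_pos"],4),np.round(o["eef_rot"],4))
n="wrist"; T=ctrl.calibration(n)["camera_from_world"]
p,d=ctrl.camera(n); np.savez(f"j_{n}.npz",p=p,d=d,T=T); cv2.imwrite(f"pics/j_{n}.png",p[:,:,::-1])
P=cloud(n,p,d,T); print(n,"lidtop",circ(P,(.53,-.193),.034,.040,.04),"knob",circ(P,(.53,-.193),.058,.064,.02))
E
```

```text
time_s: 11.5
eef_pos: [0.5322, -0.1948, 0.079]
eef_rot: [0.001, 0.707, 0.707, 0.0]
wrist_force: [-0.1, -0.4, 0.1]
opening: 1.001
[ 0.5322 -0.1948  0.079 ] [8.000e-04 7.070e-01 7.073e-01 2.000e-04]
wrist lidtop (6791, array([ 0.5306, -0.1942,  0.037 ]), array([0.0632, 0.0632, 0.0059])) knob (647, array([ 0.53  , -0.1939,  0.0599]), array([0.0148, 0.0154, 0.0037]))
```

View pics/j_wrist.png

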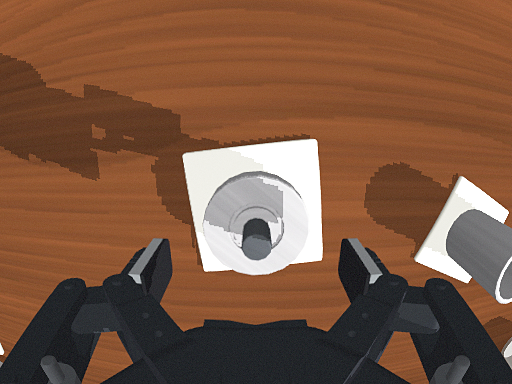

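```bash
python3 -m pendant '[[[0.0008,-0.0018,0.004,0,0,0,-1],[0,0,0.006,0,0,0,-1],[0,0,0.004,0,0,0,-1],[0,0,0,0,0,0,-1],[0,0,0,0,0,0,-1]]]'
python3 - <<'E'
from h import *
o=ctrl.get_obs();print(np.round(o["eef_pos"],4),np.round(o["eef_rot"],4))
n="wrist"; T=ctrl.calibration(n)["camera_from_world"]
p,d=ctrl.camera(n)
P=cloud(n,p,d,T); print(n,"lidtop",circ(P,(.53,-.193),.034,.040,.04),"knob",circ(P,(.53,-.193),.058,.064,.02))
E
```

```text
time_s: 12.05
eef_pos: [0.5295, -0.1937, 0.0639]
eef_rot: [-0.0, 0.707, 0.707, -0.0]
wrist_force: [-0.5, -0.2, 0.0]
opening: 1.0
[ 0.5295 -0.1937  0.0639] [-2.000e-04  7.070e-01  7.072e-01 -0.000e+00]
wrist lidtop (7671, array([ 0.5308, -0.1938,  0.0369]), array([0.0639, 0.0627, 0.0058])) knob (730, array([ 0.5303, -0.1938,  0.0597]), array([0.0158, 0.0151, 0.0033]))
```

```bash
python3 -m pendant '[[[0,0.0008,-0.0012,0,0,0,-0.5],[0,0,0,0,0,0,0.2],[0,0,0,0,0,0,0.6],[0,0,0,0,0,0,1],[0,0,0,0,0,0,1],[0,0,0,0,0,0,1],[0,0,0,0,0,0,1],[0,0,0,0,0,0,1]]]'
python3 - <<'E'
from h import *
o=ctrl.get_obs();print(np.round(o["eef_pos"],4),np.round(o["eef_rot"],4))
n="wrist"; p,d=ctrl.camera(n); cv2.imwrite(f"pics/k_{n}.png",p[:,:,::-1])
E
```

```text
time_s: 12.9
eef_pos: [0.5305, -0.1938, 0.0655]
eef_rot: [0.0, 0.707, 0.707, 0.0]
wrist_force: [-1.6, 1.0, 3.6]
opening: 0.163
[ 0.5305 -0.1938  0.0655] [1.000e-04 7.071e-01 7.072e-01 0.000e+00]
```

View pics/k_wrist.png

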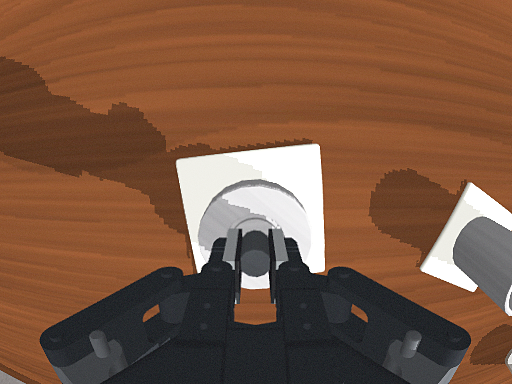

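Knob held. Lifting gently.

```bash
python3 -m pendant '[[[0,0,-0.002,0,0,0,1],[0,0,-0.005,0,0,0,1],[0,0,-0.009,0,0,0,1],[0,0,-0.013,0,0,0,1],[0,0,-0.016,0,0,0,1],[0,0,-0.016,0,0,0,1],[0,0,-0.014,0,0,0,1],[0,0,-0.01,0,0,0,1],[0,0,-0.005,0,0,0,1],[0,0,-0.001,0,0,0,1]]]'
python3 - <<'E'
from h import *
for n in("side","wrist"):
    T=ctrl.calibration(n)["camera_from_world"]
    if n=="wrist": o=ctrl.get_obs();print(np.round(o["eef_pos"],4),o["wrist_force"],o["torque"])
    p,d=ctrl.camera(n); np.savez(f"l_{n}.npz",p=p,d=d,T=T); cv2.imwrite(f"pics/l_{n}.png",p[:,:,::-1])
s=cv2.imread("pics/l_side.png")[220:350,220:360]; cv2.imwrite("pics/l_side2.png",cv2.resize(s,None,fx=4,fy=4,interpolation=cv2.INTER_NEAREST))
E
```

```text
time_s: 13.95
eef_pos: [0.5307, -0.1938, 0.157]
eef_rot: [0.0, 0.707, 0.707, 0.0]
wrist_force: [0.5, 0.1, -2.1]
opening: 0.16
[ 0.5305 -0.1937  0.1565] [-0.44388752 -0.57847024 -2.65629708] [ 0.01699305  0.01878504 -0.00997538]
```

View pics/l_side2.png

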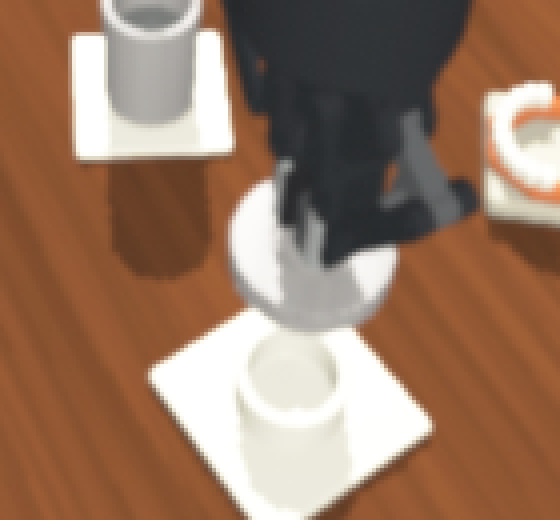

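View pics/l_wrist.png

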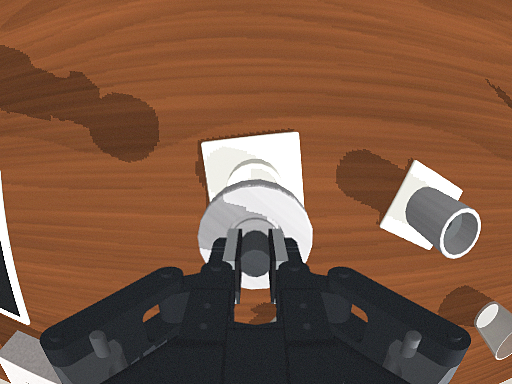

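Both lids hang together; the load is about 2.2 N, which matches 220 g. I'll check level and offset from the depth data.

```bash
cat >> h.py <<'E'
def plate(P,c,z,tol=.003):
    m=(abs(P[...,2]-z)<tol)&(np.hypot(P[...,0]-c[0],P[...,1]-c[1])<.034)
    q=P[m]; 
    for _ in range(3):
        A=np.c_[q[:,:2]-c[:2],np.ones(len(q))]; s=np.linalg.lstsq(A,q[:,2],rcond=None)[0]; r=q[:,2]-A@s; q=q[abs(r)<.0012]
    return len(q),np.round(np.degrees(s[:2]),2),round(s[2],4),np.round(q.min(0),4),np.round(q.max(0),4)
E
python3 - <<'E'
from h import *
for n in("wrist","side"):
    p,d,T=load(f"l_{n}.npz"); P=cloud(n,p,d,T); print(n,plate(P,np.array([.5305,-.194]),.128,.005))
p,d,T=load("j_wrist.npz"); P=cloud("wrist",p,d,T); print("on stand",plate(P,np.array([.5305,-.194]),.037,.005))
E
```

```text
wrist (4690, array([-0.03,  0.04]), np.float64(0.1266), array([ 0.499 , -0.2248,  0.1254]), array([ 0.5617, -0.162 ,  0.1278]))
side (442, array([0.67, 0.48]), np.float64(0.1287), array([ 0.4998, -0.2256,  0.1271]), array([ 0.5572, -0.1639,  0.1298]))
on stand (6335, array([-0.02,  0.06]), np.float64(0.0357), array([ 0.4989, -0.2253,  0.0345]), array([ 0.5622, -0.1626,  0.0368]))
```

Level to within 0.1°. Carrying it to the canister axis at (0.5563,-0.0103).

```bash
python3 -m pendant '[[[0.008,0.0011,0,0,0,0,1],[0.018,0.0025,0,0,0,0,1],[0.026,0.0037,0,0,0,0,1],[0.03,0.0042,0,0,0,0,1],[0.03,0.0042,0,0,0,0,1],[0.03,0.0042,0,0,0,0,1],[0.022,0.0031,0,0,0,0,1],[0.013,0.0018,0,0,0,0,1],[0.005,0.0007,0,0,0,0,1],[0.0014,0.0003,0,0,0,0,1]]]'
python3 -m pendant '[[[0,0,0,0,0,0,1],[0,0,0,0,0,0,1]]]'
python3 - <<'E'
from h import *
for n in("side","wrist"):
    T=ctrl.calibration(n)["camera_from_world"]
    if n=="wrist": o=ctrl.get_obs();print(np.round(o["eef_pos"],4),o["wrist_force"])
    p,d=ctrl.camera(n); np.savez(f"m_{n}.npz",p=p,d=d,T=T); cv2.imwrite(f"pics/m_{n}.png",p[:,:,::-1])
    P=cloud(n,p,d,T); print(n,plate(P,np.array([.5563,-.0103]),.128,.005)); print("rim",circ(P,(.556,-.01),.069,.078,.032))
s=cv2.imread("pics/m_side.png")[150:280,190:330]; cv2.imwrite("pics/m_side2.png",cv2.resize(s,None,fx=4,fy=4,interpolation=cv2.INTER_NEAREST))
E
```

```text
time_s: 15.05
eef_pos: [0.5561, -0.0101, 0.156]
eef_rot: [-0.0, 0.707, 0.707, -0.0]
wrist_force: [-0.2, -0.8, -1.6]
opening: 0.16
time_s: 15.25
eef_pos: [0.5562, -0.0113, 0.1563]
eef_rot: [0.0, 0.707, 0.707, -0.0]
wrist_force: [0.5, -0.2, -2.2]
opening: 0.162
side (316, array([0.58, 0.96]), np.float64(0.1279), array([ 0.5262, -0.0425,  0.1263]), array([0.5875, 0.0197, 0.1291]))
rim (126, array([ 0.5568, -0.014 ,  0.0731]), array([0.0484, 0.0433, 0.008 ]))
[ 0.5562 -0.0112  0.1563] [ 0.18470696  0.45347834 -3.13923835]
wrist (4737, array([0.  , 0.05]), np.float64(0.1264), array([ 0.5245, -0.0422,  0.1252]), array([0.5877, 0.0204, 0.1276]))
rim (159, array([ 0.535 , -0.0101,  0.0721]), array([0.0066, 0.0321, 0.006 ]))
```

View pics/m_side2.png

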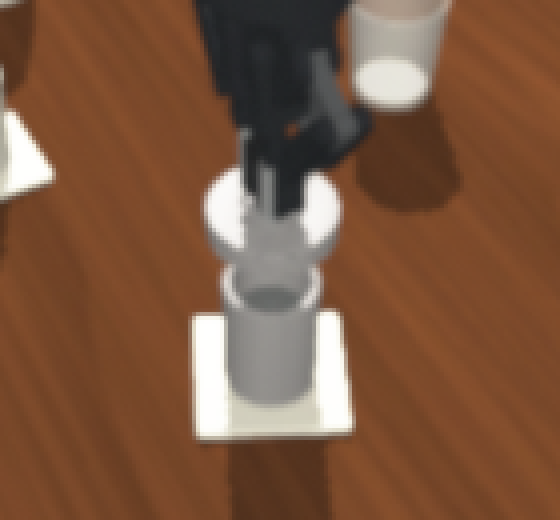

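View pics/m_wrist.png

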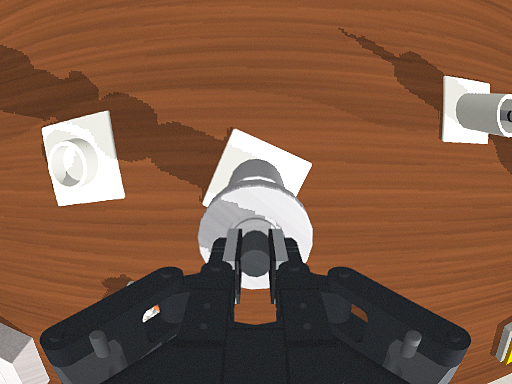

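Lid centre (0.5561,-0.0109) is within 1 mm of the canister axis. Lowering; the seated TCP height should be about 0.1105.

```bash
python3 -m pendant '[[[0.0005,0.0001,0.003,0,0,0,1],[0,0,0.007,0,0,0,1],[0,0,0.01,0,0,0,1],[0,0,0.008,0,0,0,1],[0,0,0.005,0,0,0,1],[0,0,0.003,0,0,0,1],[0,0,0.001,0,0,0,1],[0,0,0,0,0,0,1]]]'
python3 -m pendant '[[[0,0,0.002,0,0,0,1],[0,0,0.002,0,0,0,1],[0,0,0.001,0,0,0,1],[0,0,0,0,0,0,1]]]'
```

```text
time_s: 16.15
eef_pos: [0.5564, -0.0098, 0.1193]
eef_rot: [0.0, 0.707, 0.707, 0.0]
wrist_force: [-0.3, 0.5, -2.2]
opening: 0.159
time_s: 16.55
eef_pos: [0.5562, -0.0098, 0.1141]
eef_rot: [-0.0, 0.707, 0.707, -0.0]
wrist_force: [-0.2, 0.1, -2.4]
opening: 0.161
```

```bash
python3 -m pendant '[[[0,0,0.001,0,0,0,1],[0,0,0.001,0,0,0,1],[0,0,0,0,0,0,1]]]'
python3 -m pendant '[[[0,0,0.0008,0,0,0,1],[0,0,0,0,0,0,1]]]'
python3 -m pendant '[[[0,0,0.0006,0,0,0,1],[0,0,0,0,0,0,1]]]'
```

```text
time_s: 16.85
eef_pos: [0.5562, -0.0098, 0.1121]
eef_rot: [-0.0, 0.707, 0.707, -0.0]
wrist_force: [0.2, -0.0, -2.2]
opening: 0.16
time_s: 17.05
eef_pos: [0.5563, -0.0098, 0.1114]
eef_rot: [-0.0, 0.707, 0.707, -0.0]
wrist_force: [-0.2, -0.4, -3.2]
opening: 0.164
time_s: 17.25
eef_pos: [0.5563, -0.0098, 0.1108]
eef_rot: [-0.0, 0.707, 0.707, -0.0]
wrist_force: [0.4, -1.1, -2.3]
opening: 0.162
```

```bash
python3 -m pendant '[[[0,0,0.0005,0,0,0,1],[0,0,0,0,0,0,1]]]'
python3 -m pendant '[[[0,0,0.0004,0,0,0,1],[0,0,0,0,0,0,1]]]'
```

```text
time_s: 17.45
eef_pos: [0.5564, -0.0098, 0.1106]
eef_rot: [0.0, 0.707, 0.707, 0.0]
wrist_force: [-0.3, 0.1, -0.2]
opening: 0.16
time_s: 17.65
eef_pos: [0.5564, -0.0098, 0.1105]
eef_rot: [0.0, 0.707, 0.707, 0.0]
wrist_force: [-3.6, 0.4, 5.5]
opening: 0.16
```

Contact at TCP z 0.1105, exactly as predicted. I'll check it's level before letting go.

Run:
```python
from h import *
for n in("wrist","side"):
    T=ctrl.calibration(n)["camera_from_world"]
    if n=="wrist": o=ctrl.get_obs();print(np.round(o["eef_pos"],4),o["wrist_force"])
    p,d=ctrl.camera(n); np.savez(f"n_{n}.npz",p=p,d=d,T=T); cv2.imwrite(f"pics/n_{n}.png",p[:,:,::-1])
    P=cloud(n,p,d,T); print(n,plate(P,np.array([.5563,-.0103]),.082,.005))
s=cv2.imread("pics/n_side.png")[150:280,190:330]; cv2.imwrite("pics/n_side2.png",cv2.resize(s,None,fx=4,fy=4,interpolation=cv2.INTER_NEAREST))
```

```text
[ 0.5564 -0.0098  0.1105] [-3.62427464  0.38422357  5.4634991 ]
wrist (4670, array([-0.05,  0.03]), np.float64(0.0807), array([ 0.5249, -0.0409,  0.0795]), array([0.5879, 0.0218, 0.0819]))
side (265, array([0.67, 0.62]), np.float64(0.0822), array([ 0.5263, -0.0408,  0.0806]), array([0.5884, 0.0214, 0.0836]))
```

View pics/n_side2.png

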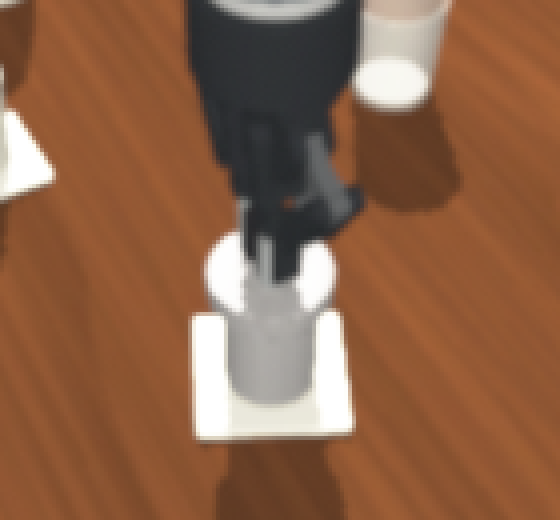

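Level, and the plate is exactly 45.0 mm above its stand height, so it's fully home. Releasing and rising a little.

```bash
python3 -m pendant '[[[0,0,0,0,0,0,0.5],[0,0,0,0,0,0,0],[0,0,0,0,0,0,-1],[0,0,0,0,0,0,-1],[0,0,0,0,0,0,-1],[0,0,0,0,0,0,-1],[0,0,-0.005,0,0,0,-1],[0,0,-0.015,0,0,0,-1],[0,0,-0.015,0,0,0,-1],[0,0,0,0,0,0,-1]]]'
python3 - <<'E'
from h import *
for n in("wrist",):
    T=ctrl.calibration(n)["camera_from_world"]
    o=ctrl.get_obs();print(np.round(o["eef_pos"],4),o["wrist_force"])
    p,d=ctrl.camera(n); np.savez(f"o_{n}.npz",p=p,d=d,T=T); cv2.imwrite(f"pics/o_{n}.png",p[:,:,::-1])
    P=cloud(n,p,d,T); print(n,plate(P,np.array([.5563,-.0103]),.082,.005)); print("knob",circ(P,(.5563,-.01),.103,.109,.02),circ(P,(.5563,-.01),.079,.085,.036))
E
```

```text
time_s: 18.75
eef_pos: [0.5585, -0.0103, 0.1487]
eef_rot: [0.003, 0.707, 0.707, 0.002]
wrist_force: [-0.3, 0.6, -0.2]
opening: 0.998
[ 0.5585 -0.0103  0.1487] [-0.30628008  0.64388545 -0.16984547]
wrist (5067, array([-0.01,  0.01]), np.float64(0.0807), array([ 0.5249, -0.0406,  0.0795]), array([0.5887, 0.0222, 0.0818]))
knob (487, array([ 0.5563, -0.0096,  0.1049]), array([0.0147, 0.0148, 0.0038])) (5490, array([ 0.5568, -0.0092,  0.082 ]), array([0.0638, 0.0633, 0.006 ]))
```

View pics/o_wrist.png

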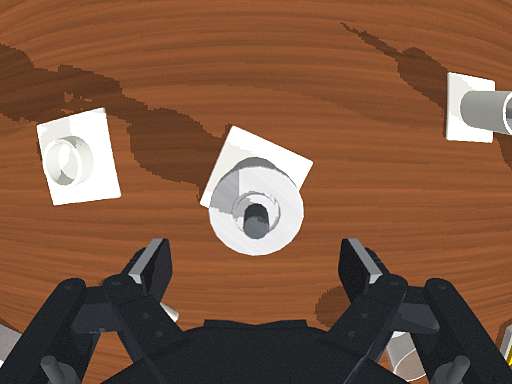

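Seated: knob (0.5563,-0.0096), outer lid centre (0.5568,-0.0092). I'll go down partway around the skirt and check the centring.

```bash
python3 -m pendant '[[[0,0,0.008,0,0,0,-1],[0,0,0.015,0,0,0,-1],[0,0,0.012,0,0,0,-1],[0,0,0.006,0,0,0,-1],[0,0,0,0,0,0,-1],[0,0,0,0,0,0,-1],[0,0,0,0,0,0,-1]]]'
python3 - <<'E'
from h import *
for n in("wrist",):
    T=ctrl.calibration(n)["camera_from_world"]
    o=ctrl.get_obs();print(np.round(o["eef_pos"],4),np.round(o["eef_rot"],4))
    p,d=ctrl.camera(n); np.savez(f"p_{n}.npz",p=p,d=d,T=T); cv2.imwrite(f"pics/p_{n}.png",p[:,:,::-1])
    P=cloud(n,p,d,T); print(n,plate(P,np.array([.5563,-.0103]),.082,.005)); print("knob",circ(P,(.5563,-.01),.103,.109,.02),circ(P,(.5563,-.01),.079,.085,.036))
E
```

```text
time_s: 19.5
eef_pos: [0.5567, -0.0099, 0.1044]
eef_rot: [0.0, 0.707, 0.707, 0.0]
wrist_force: [-0.4, -0.1, 0.2]
opening: 1.002
[ 0.5567 -0.0099  0.1044] [3.000e-04 7.070e-01 7.072e-01 2.000e-04]
wrist (7555, array([-0.01,  0.02]), np.float64(0.0807), array([ 0.5248, -0.0409,  0.0795]), array([0.5882, 0.022 , 0.0818]))
knob (785, array([ 0.5563, -0.0093,  0.1047]), array([0.0156, 0.0151, 0.0033])) (8091, array([ 0.5565, -0.0095,  0.082 ]), array([0.0634, 0.0632, 0.006 ]))
```

View pics/p_wrist.png

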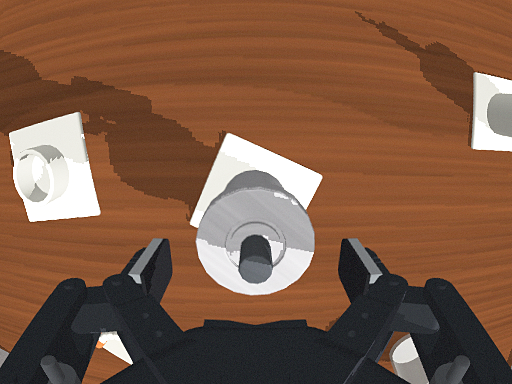

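Centred within about 0.5 mm. Lowering to skirt height.

```bash
python3 -m pendant '[[[0.0004,0,0.006,0,0,0,-1],[0,0,0.008,0,0,0,-1],[0,0,0.006,0,0,0,-1],[0,0,0.004,0,0,0,-1],[0,0,0,0,0,0,-1],[0,0,0,0,0,0,-1]]]'
python3 - <<'E'
from h import *
for n in("wrist","side"):
    T=ctrl.calibration(n)["camera_from_world"]
    o=ctrl.get_obs();print(np.round(o["eef_pos"],4),np.round(o["eef_rot"],4))
    p,d=ctrl.camera(n); np.savez(f"q_{n}.npz",p=p,d=d,T=T); cv2.imwrite(f"pics/q_{n}.png",p[:,:,::-1])
    P=cloud(n,p,d,T); print(n,plate(P,np.array([.5563,-.0103]),.082,.005)); print("knob",circ(P,(.5563,-.01),.103,.109,.02),circ(P,(.5563,-.01),.079,.085,.036))
s=cv2.imread("pics/q_side.png")[150:280,190:330]; cv2.imwrite("pics/q_side2.png",cv2.resize(s,None,fx=4,fy=4,interpolation=cv2.INTER_NEAREST))
E
```

```text
time_s: 20.15
eef_pos: [0.5563, -0.0094, 0.0798]
eef_rot: [-0.0, 0.707, 0.707, -0.0]
wrist_force: [0.1, 0.2, -0.4]
opening: 0.995
[ 0.5563 -0.0094  0.0798] [-1.000e-04  7.070e-01  7.072e-01 -1.000e-04]
wrist (9579, array([-0.  ,  0.01]), np.float64(0.0807), array([ 0.5247, -0.0411,  0.0795]), array([0.5878, 0.0219, 0.0818]))
knob (1051, array([ 0.5563, -0.0098,  0.1047]), array([0.0163, 0.0154, 0.0033])) (10183, array([ 0.5562, -0.0097,  0.082 ]), array([0.0631, 0.0632, 0.006 ]))
[ 0.5564 -0.0095  0.0801] [1.000e-04 7.071e-01 7.072e-01 1.000e-04]
side (238, array([0.12, 0.18]), np.float64(0.0823), array([ 0.526 , -0.0395,  0.0811]), array([0.5846, 0.022 , 0.0834]))
knob (11, array([ 0.5572, -0.0097,  0.1058]), array([0.0144, 0.0105, 0.0037])) (334, array([ 0.5553, -0.0094,  0.082 ]), array([0.0586, 0.0628, 0.0058]))
```

View pics/q_wrist.png

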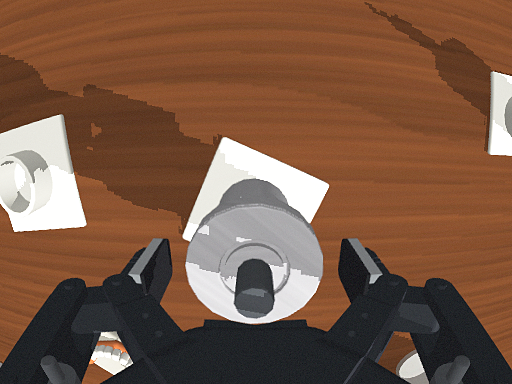

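View pics/q_side2.png

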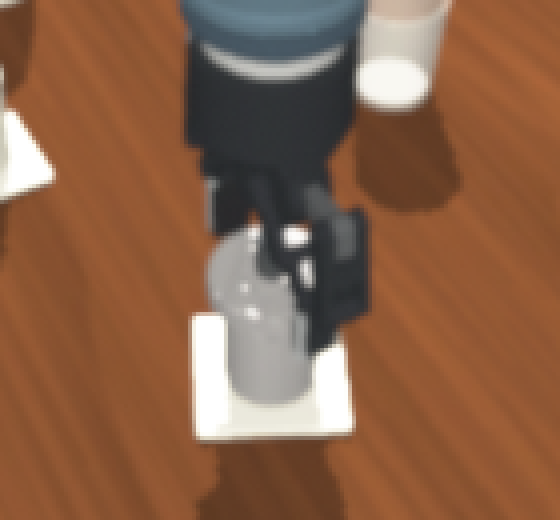

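Run:
```python
from h import *
p,d,T=load("q_wrist.npz"); P=cloud("wrist",p,d,T)
for s in(1,-1):
    m=(abs(P[...,0]-.5563)<.02)&(s*(P[...,1]+.0097)>.034)&(s*(P[...,1]+.0097)<.065)&(P[...,2]>.03)&(P[...,2]<.12)
    q=P[m]; print(s,len(q),np.round(q.min(0),4),np.round(q.max(0),4))
    b=abs(q[:,1]+.0097)<.046; print(" inner face",b.sum(), np.round([q[b].min(0),q[b].max(0)],4) if b.any() else "")
```

```text
1 3530 [0.5418 0.0275 0.0663] [0.5693 0.0552 0.12  ]
 inner face 1643 [[0.5433 0.0275 0.0663]
 [0.5676 0.0363 0.12  ]]
-1 3589 [ 0.5417 -0.0747  0.0662] [ 0.5682 -0.0458  0.12  ]
 inner face 1825 [[ 0.5432 -0.0557  0.0662]
 [ 0.5677 -0.0458  0.12  ]]
```

Tips are at z≈0.066 beside the skirt (67–82 mm) and drop further as they close. Closing on the skirt.

```bash
python3 -m pendant '[[[0,0,0,0,0,0,-0.8],[0,0,0,0,0,0,-0.6],[0,0,0,0,0,0,-0.5],[0,0,0,0,0,0,0],[0,0,0,0,0,0,1],[0,0,0,0,0,0,1],[0,0,0,0,0,0,1]]]'
python3 - <<'E'
from h import *
for n in("wrist","side"):
    T=ctrl.calibration(n)["camera_from_world"]
    o=ctrl.get_obs();print(np.round(o["eef_pos"],4),np.round(o["eef_rot"],4))
    p,d=ctrl.camera(n); np.savez(f"r_{n}.npz",p=p,d=d,T=T); cv2.imwrite(f"pics/r_{n}.png",p[:,:,::-1])
    P=cloud(n,p,d,T); print(n,plate(P,np.array([.5563,-.0103]),.082,.005)); print("knob",circ(P,(.5563,-.01),.103,.109,.02),circ(P,(.5563,-.01),.079,.085,.036))
E
```

```text
time_s: 20.95
eef_pos: [0.5567, -0.0095, 0.081]
eef_rot: [0.0, 0.707, 0.707, 0.0]
wrist_force: [-2.6, 0.1, 7.0]
opening: 0.731
[ 0.5567 -0.0095  0.081 ] [4.000e-04 7.070e-01 7.072e-01 1.000e-04]
wrist (9671, array([0.03, 0.34]), np.float64(0.0807), array([ 0.5252, -0.0425,  0.0794]), array([0.5885, 0.0225, 0.0821]))
knob (1031, array([ 0.5562, -0.0098,  0.1049]), array([0.0162, 0.0152, 0.0037])) (10463, array([ 0.557, -0.01 ,  0.082]), array([0.0639, 0.0686, 0.006 ]))
[ 0.5567 -0.0095  0.081 ] [4.000e-04 7.070e-01 7.072e-01 1.000e-04]
side (210, array([0.7 , 1.08]), np.float64(0.0822), array([ 0.5264, -0.0412,  0.0805]), array([0.5817, 0.0232, 0.084 ]))
knob (8, array([ 0.5571, -0.0094,  0.1051]), array([0.0137, 0.0078, 0.0023])) (300, array([ 0.5551, -0.0083,  0.0821]), array([0.0581, 0.0658, 0.0057]))
```

View pics/r_wrist.png

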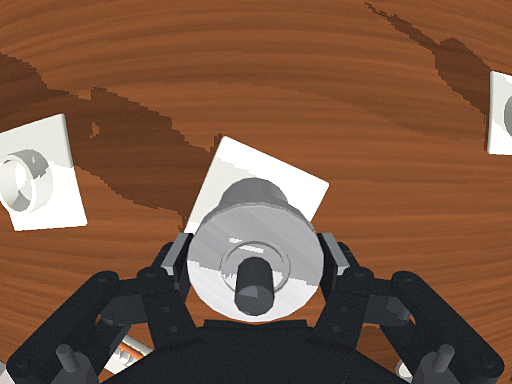

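Gripped (opening 0.731, about 64 mm). The knob hasn't moved and the 7 N is just the pads' swing pressing down. Lifting slowly at first.

```bash
python3 -m pendant '[[[0,0,-0.0005,0,0,0,1],[0,0,-0.0005,0,0,0,1],[0,0,-0.001,0,0,0,1],[0,0,-0.001,0,0,0,1],[0,0,-0.002,0,0,0,1],[0,0,-0.002,0,0,0,1],[0,0,-0.002,0,0,0,1],[0,0,0,0,0,0,1]]]'
python3 - <<'E'
from h import *
for n in("wrist","side"):
    T=ctrl.calibration(n)["camera_from_world"]
    o=ctrl.get_obs();print(np.round(o["eef_pos"],4),np.round(o["eef_rot"],4))
    p,d=ctrl.camera(n); np.savez(f"s_{n}.npz",p=p,d=d,T=T); cv2.imwrite(f"pics/s_{n}.png",p[:,:,::-1])
    P=cloud(n,p,d,T); print(n,plate(P,np.array([.5563,-.0103]),.091,.005)); print("knob",circ(P,(.5563,-.01),.103,.109,.02))
s=cv2.imread("pics/s_side.png")[150:280,190:330]; cv2.imwrite("pics/s_side2.png",cv2.resize(s,None,fx=4,fy=4,interpolation=cv2.INTER_NEAREST))
E
```

```text
time_s: 21.85
eef_pos: [0.5566, -0.0095, 0.0894]
eef_rot: [0.0, 0.707, 0.707, 0.0]
wrist_force: [-0.5, -0.4, -0.9]
opening: 0.735
[ 0.5566 -0.0095  0.0894] [3.000e-04 7.070e-01 7.072e-01 2.000e-04]
wrist (8963, array([0.03, 0.42]), np.float64(0.0891), array([ 0.5249, -0.0426,  0.0879]), array([0.5886, 0.0225, 0.0906]))
knob (939, array([ 0.5562, -0.0096,  0.1047]), array([0.0161, 0.0156, 0.0034]))
[ 0.5565 -0.0094  0.0892] [2.000e-04 7.070e-01 7.072e-01 1.000e-04]
side (191, array([0.94, 1.  ]), np.float64(0.0909), array([ 0.526 , -0.0422,  0.0891]), array([0.5837, 0.0223, 0.0925]))
knob (8, array([ 0.5524, -0.0109,  0.105 ]), array([0.0047, 0.0116, 0.0024]))
```

View pics/s_wrist.png

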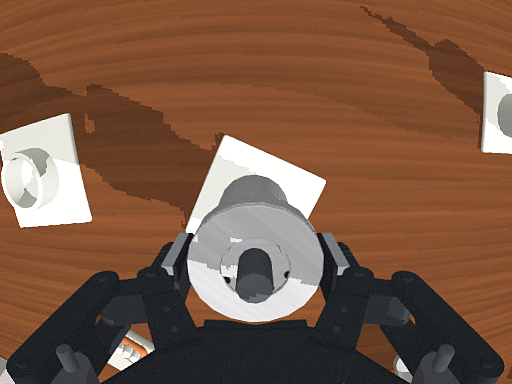

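View pics/s_side2.png

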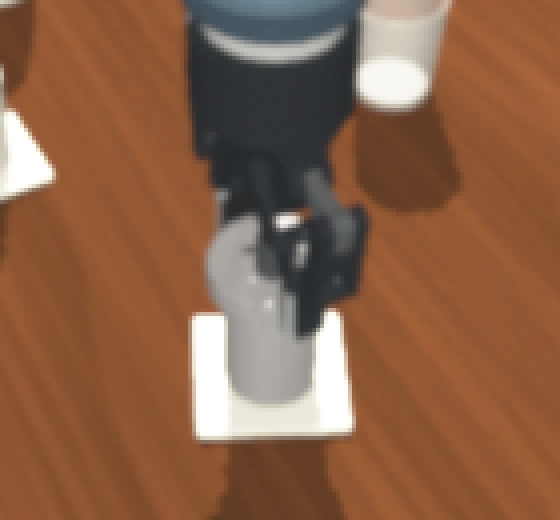

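Outer lid is up 8.4 mm alone, with about 1 N load, and the inner lid's knob is unmoved. Lifting the remaining 92 mm.

```bash
python3 -m pendant '[[[0,0,-0.004,0,0,0,1],[0,0,-0.008,0,0,0,1],[0,0,-0.012,0,0,0,1],[0,0,-0.015,0,0,0,1],[0,0,-0.016,0,0,0,1],[0,0,-0.015,0,0,0,1],[0,0,-0.012,0,0,0,1],[0,0,-0.007,0,0,0,1],[0,0,-0.0025,0,0,0,1],[0,0,0,0,0,0,1]]]'
python3 -m pendant '[[[0,0,0,0,0,0,1],[0,0,0,0,0,0,1],[0,0,0,0,0,0,1],[0,0,0,0,0,0,1],[0,0,0,0,0,0,1]]]'
python3 - <<'E'
from h import *
for n in("wrist","side","top"):
    T=ctrl.calibration(n)["camera_from_world"]
    o=ctrl.get_obs();print(np.round(o["eef_pos"],4),np.round(o["eef_rot"],4))
    p,d=ctrl.camera(n); np.savez(f"t_{n}.npz",p=p,d=d,T=T); cv2.imwrite(f"pics/t_{n}.png",p[:,:,::-1])
    P=cloud(n,p,d,T); print(n,plate(P,np.array([.5563,-.0103]),.181,.005)); print("knob",circ(P,(.5563,-.01),.103,.109,.02),"flange",circ(P,(.5563,-.01),.0765,.081,.03))
    print("scaler",circ(P,(.473,.219),.10,.122,.03),circ(P,(.473,.219),.117,.122,.03))
s=cv2.imread("pics/t_side.png")[110:280,150:350]; cv2.imwrite("pics/t_side2.png",cv2.resize(s,None,fx=4,fy=3.5,interpolation=cv2.INTER_NEAREST))
E
```

```text
time_s: 22.95
eef_pos: [0.5563, -0.0094, 0.1806]
eef_rot: [0.0, 0.707, 0.707, 0.0]
wrist_force: [0.1, -1.2, -0.2]
opening: 0.731
time_s: 23.45
eef_pos: [0.5562, -0.0094, 0.1803]
eef_rot: [-0.0, 0.707, 0.707, -0.0]
wrist_force: [-0.3, 0.6, -0.3]
opening: 0.735
[ 0.5562 -0.0094  0.1803] [-2.000e-04  7.070e-01  7.072e-01 -1.000e-04]
wrist (9139, array([0.01, 0.46]), np.float64(0.18), array([ 0.5242, -0.0422,  0.1786]), array([0.5883, 0.0226, 0.1814]))
knob (0,) flange (1228, array([ 0.5446, -0.0097,  0.0788]), array([0.0252, 0.0499, 0.0045]))
scaler (3, array([0.4757, 0.2142, 0.1005]), array([0.0035, 0.0012, 0.0007])) (0,)
[ 0.5563 -0.0094  0.1804] [-1.000e-04  7.070e-01  7.072e-01 -1.000e-04]
side (214, array([0.51, 1.37]), np.float64(0.1815), array([ 0.5256, -0.0418,  0.1799]), array([0.5813, 0.0236, 0.1835]))
knob (44, array([ 0.5572, -0.0107,  0.106 ]), array([0.0138, 0.015 , 0.0054])) flange (237, array([ 0.5575, -0.0098,  0.0788]), array([0.049 , 0.0491, 0.0044]))
scaler (39, array([0.4747, 0.2187, 0.1113]), array([0.0105, 0.0087, 0.0205])) (11, array([0.4746, 0.2188, 0.1197]), array([0.0069, 0.0085, 0.0036]))
[ 0.5563 -0.0094  0.1804] [-0.      0.707   0.7072 -0.    ]
top (55, array([-0.41,  1.13]), np.float64(0.1798), array([ 0.5255, -0.029 ,  0.1786]), array([0.544 , 0.0154, 0.1814]))
knob (0,) flange (24, array([ 0.5418, -0.0019,  0.0786]), array([0.0196, 0.0351, 0.0038]))
scaler (15, array([0.4725, 0.2202, 0.1153]), array([0.0082, 0.0088, 0.0107])) (9, array([0.471 , 0.2211, 0.1189]), array([0.0052, 0.007 , 0.0036]))
```

View pics/t_wrist.png

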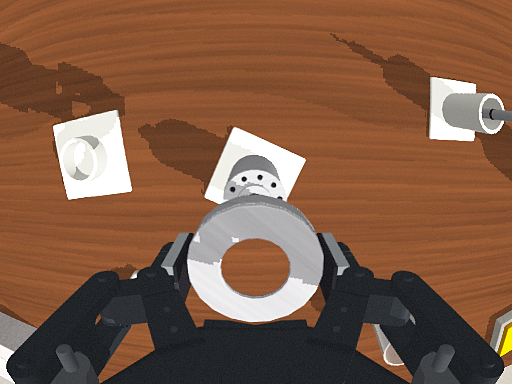

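View pics/t_side2.png

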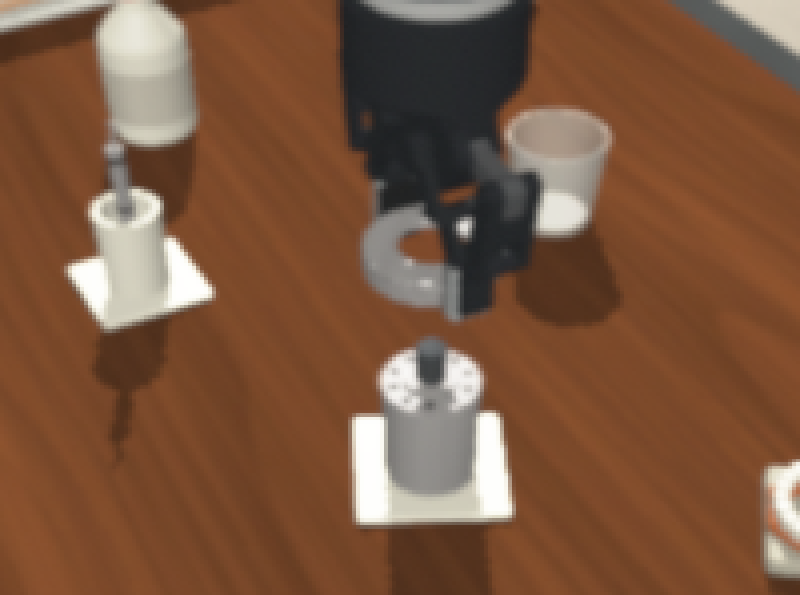

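View pics/t_side.png

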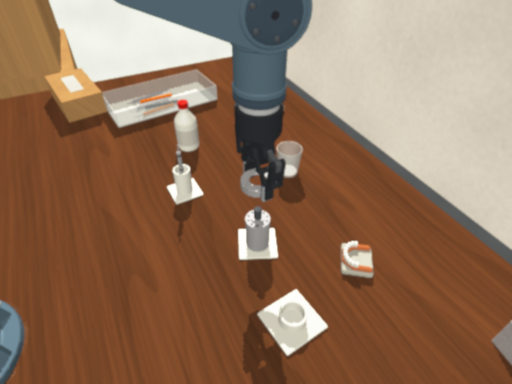

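The lid is up 99 mm and level. The inner lid is seated with flange top at 79 mm, and the bystanders stand where they were. One last check that the flange is level, using saved data, then I'll hand in.

Run:
```python
from h import *
for n in("wrist","side"):
    p,d,T=load(f"t_{n}.npz"); P=cloud(n,p,d,T); print(n,"flange",plate(P,np.array([.5563,-.010]),.079,.004))
for n in("side",):
    a=load("a_side.npz")[0].astype(int);b=load("t_side.npz")[0].astype(int)
    for k,(u,v,w) in dict(bottle=(187,127,14),jaw=(357,258,20)).items(): print(k,abs(a-b)[v-w:v+w,u-w:u+w].mean())
ctrl.hand_in()
```

```text
wrist flange (912, array([1.32, 0.17]), np.float64(0.0783), array([ 0.5321, -0.0345,  0.0765]), array([0.5572, 0.0151, 0.0792]))
side flange (179, array([0.51, 0.93]), np.float64(0.0795), array([ 0.5331, -0.0342,  0.0781]), array([0.582 , 0.0147, 0.081 ]))
bottle 2.44515306122449
jaw 2.018125
the job is handed in; nothing more can be done
```

The canister is ready for the steriliser and the job is handed in, at about 24 s of the 70 s allowed. I've had no verdict back.

- **Scaler:** I pulled it straight out of the canister and stood it foot down in the cup. It reached the cup floor with 4.5 N of contact before I let go. In the last pictures it was still upright, with the handle top at about 119–120 mm.
- **Lids:** I carried both together by the knob, with a load of about 2.2 N. I lowered them until they touched at the predicted height. The top plate was level and 45.0 mm above its height on the stand, so they were fully home before release.
- **Outer lid:** I gripped it across the skirt and lifted it off alone, with a load of about 1 N. It is held about 99 mm above where it sat, tilted about 0.5° by the wrist camera. The side and top cameras read up to about 1.4°, but the held lid covers few of their pixels.
- **Inner lid:** It stayed on the canister, centred at about (0.557, -0.010) with its flange top at about 79 mm. Early in the lift the knob's measured position had not changed.
- **Bottle, clear cup and jaw model:** The bottle and jaw model match the first side picture almost exactly. I checked the clear cup only by eye, and it looks unmoved.

**Disagreeing readings:** The flange fits read about 1° of tilt in different directions (wrist 1.3° from a partial view, side 0.5–0.9°). That is about the spread of these measurements, because the side camera read 0.6–0.7° on a plate the wrist camera saw as level. While closing on the skirt, the pads pressed down with about 7 N for a moment. The knob did not move.

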